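# Rack the headset spacers by height

## Task

Put the four loose headset spacers back on the spacer rail, one on each peg and sitting flat on its seat, in order of height: the lowest on the peg next to the rail's red end cap, rising to the tallest at the black end. Leave the grease tub where it stands.

Things in the scene. Friction and masses are not known exactly. Their poses are not given: they have to be found in the camera images.
- spacer_10: lowest steering-column spacer: bare silver aluminium ring with a straight bore, outside diameter 36 mm, bore 29 mm, standing flat on the bench with the bore upright; origin: centre of its underside, z up along the bore; loose, 10 to 50 g. Height 10 mm.
- spacer_20: second spacer: blue ring with a straight bore, outside diameter 36 mm, bore 29 mm, standing flat on the bench with the bore upright; origin: centre of its underside, z up along the bore; loose, 10 to 50 g. Height 20 mm.
- spacer_30: third spacer: black ring with a straight bore, outside diameter 36 mm, bore 29 mm, standing flat on the bench with the bore upright; origin: centre of its underside, z up along the bore; loose, 10 to 50 g. Height 30 mm.
- spacer_40: tallest spacer: gold-coloured brass-like ring with a straight bore, outside diameter 36 mm, bore 29 mm, standing flat on the bench with the bore upright; origin: centre of its underside, z up along the bore; loose, 10 to 50 g. Height 40 mm.
- peg_a: one of four alike white pegs, 12 mm thick, 46 mm tall above a round black seat (50 mm across), fixed in one row 58 to 82 mm apart on an aluminium rail (300 x 40 x 20 mm high, lying on the bench). Letters do not tell the place in the row. Origin: on the peg's axis at the seat's top, 24 mm above the bench, where a spacer's underside comes to rest; z up, x along the rail.
- peg_b: one of four alike white pegs, 12 mm thick, 46 mm tall above a round black seat (50 mm across), fixed in one row 58 to 82 mm apart on an aluminium rail (300 x 40 x 20 mm high, lying on the bench). Letters do not tell the place in the row. Origin: on the peg's axis at the seat's top, 24 mm above the bench, where a spacer's underside comes to rest; z up, x along the rail.
- peg_c: one of four alike white pegs, 12 mm thick, 46 mm tall above a round black seat (50 mm across), fixed in one row 58 to 82 mm apart on an aluminium rail (300 x 40 x 20 mm high, lying on the bench). Letters do not tell the place in the row. Origin: on the peg's axis at the seat's top, 24 mm above the bench, where a spacer's underside comes to rest; z up, x along the rail.
- peg_d: one of four alike white pegs, 12 mm thick, 46 mm tall above a round black seat (50 mm across), fixed in one row 58 to 82 mm apart on an aluminium rail (300 x 40 x 20 mm high, lying on the bench). Letters do not tell the place in the row. Origin: on the peg's axis at the seat's top, 24 mm above the bench, where a spacer's underside comes to rest; z up, x along the rail.
- red_cap: red plastic end cap on one end of the rail, 14 x 44 x 23 mm high, in line with the pegs; the other end has a black cap. Origin: centre of its underside, on the bench. Fixed.
- grease_tub: closed round grease tub with a green lid, 60 mm across and 50 mm high, standing on the bench; origin: centre of its underside. Not part of the job.

How it is judged:
At the end, for the whole second after the job is handed in: Each spacer is threaded on its own peg (axes within 10.5 mm), down on the seat within 3 mm and upright within 0.1 rad; counted from the red cap the pegs carry the 10, 20, 30 and 40 mm spacers in that order; all are released and at rest (horizontal distance between spacer_10 and red_cap between 0 and 0.087 m and (horizontal distance between spacer_10 and peg_a below 0.0105 m or horizontal distance between spacer_10 and peg_b below 0.0105 m or horizontal distance between spacer_10 and peg_c below 0.0105 m or horizontal distance between spacer_10 and peg_d below 0.0105 m) and height (world z) of spacer_10 between 0.021 and 0.0275 m and angle between each of spacer_10, spacer_20, spacer_30, spacer_40's own z axis and vertical below 0.1 rad and linear speed of each of spacer_10, spacer_20, spacer_30, spacer_40 below 0.02 m/s and contact force between each of spacer_10, spacer_20, spacer_30, spacer_40 and the fingers below 0.05 N and horizontal distance between spacer_20 and red_cap between 0.087 and 0.157 m and (horizontal distance between spacer_20 and peg_a below 0.0105 m or horizontal distance between spacer_20 and peg_b below 0.0105 m or horizontal distance between spacer_20 and peg_c below 0.0105 m or horizontal distance between spacer_20 and peg_d below 0.0105 m) and height (world z) of spacer_20 between 0.021 and 0.0275 m and horizontal distance between spacer_30 and red_cap between 0.157 and 0.227 m and (horizontal distance between spacer_30 and peg_a below 0.0105 m or horizontal distance between spacer_30 and peg_b below 0.0105 m or horizontal distance between spacer_30 and peg_c below 0.0105 m or horizontal distance between spacer_30 and peg_d below 0.0105 m) and height (world z) of spacer_30 between 0.021 and 0.0275 m and horizontal distance between spacer_40 and red_cap between 0.227 and 0.3 m and (horizontal distance between spacer_40 and peg_a below 0.0105 m or horizontal distance between spacer_40 and peg_b below 0.0105 m or horizontal distance between spacer_40 and peg_c below 0.0105 m or horizontal distance between spacer_40 and peg_d below 0.0105 m) and height (world z) of spacer_40 between 0.021 and 0.0275 m); the robot touches nothing.
It fails at once if the grease tub is pushed more than 30 mm (distance of grease_tub from where it was at the start of the episode above 0.03 m).
It fails at once if the grease tub is tipped (angle between grease_tub's own z axis and vertical above 0.5 rad).
It also fails if it takes over 96 s, if anything falls off the work surface, if the arm or the gripper's body presses on something with over 40 N, if the wrist force passes 120 N, or if a joint passes its speed limit or range.

## Robot

A 6-joint arm with a two-finger parallel gripper is mounted at the origin on the work surface. World frame = base frame: x ahead of the robot, y to its left, z up, the work surface at z = 0. Lengths are in m, angles in rad, forces in N, time in s.
With the tool pointing down it reaches from about 0.35 to 1 m from the base axis. Payload 7.1 kg.
Tool frame: the origin (TCP) lies at the very end of the fingers, on their centre line; the grasp point (between the pads) lies 19 mm behind it (manip.pinch_z is the distance from the TCP to the grasp point, in m); z points along the fingers, y is the line along which they close (so a half turn about z gives the same grasp; the last joint's range is limited). The gripper opens to 85 mm and grips with 20 to 120 N. Pads are 22 mm wide; open, the fingers measure 114 mm over their backs; the gripper's body (76 mm by 85 mm) begins 54 mm behind the grasp point. The pads swing forward as they close: fully open they stand 13 mm farther back than shut.
Start: joints at [1.146, 0.423, 1.63, -0, 1.089, -0.019], TCP at [0.247, 0.574, 0.231] pointing down, gripper open.
Joint ranges: [-3, 3], [-0.9, 2.11], [0.09, 2.58], [-1.31, 4.45], [0.11, 2.69], [-2.54, 2.54]. Speed limits (rad/s): [2.39, 2.39, 3.01, 3.14, 3.14, 3.14].

## Interface

Orientations are given as a rotation vector (axis times angle).
In Python, from rig import manip gives the robot as it stands. Calls block until the motion is done:
- manip.move_to(position, orientation): joint-space move of the TCP to a pose.
- manip.servo_line(position, orientation=None, rate=0.15): straight line of the TCP; orientation=None keeps the orientation; rate is the mean speed in m/s.
- manip.set_joints(angles): joint-space move.
- manip.command_gripper(opening, f_grip=None): finger opening in m; f_grip is the grip in N (None keeps the last); returns when the fingers have stopped.
- manip.hold(seconds).
- manip.solve_ik(position, orientation): joint angles nearest the present ones, or None.
- manip.camera(name): name is "scene" or "top"; returns a dict with "image" (480x640x3 uint8, red, green, blue), "fx", "fy", "cx", "cy" (pixels), "k1" (the pictures are not rectified: a ray, as slopes to the right and down, at radius r is drawn at 1 + k1 r^2 times it, then the intrinsics apply), "cam_to_world" (4x4, takes a point from camera to world coordinates). Camera axes: x right, y down, z forward; pixel columns grow to the right and rows downward; lengths in m; the calibration is good to about 2 mm. A picture is of the moment at which its call begins. There is no depth.
A pose or a line that the arm cannot do raises manip.IKError and nothing moves.
- manip.sign_off(): hands the job in; it is judged then, once.
Trained networks look in the newest picture that a camera, given by its name, has taken for a name from the list of things; names that differ only in an ending like _2 or _b are one class to them, and where a whole thing is asked for, a point or a joint stands for the part that bears it (a point fixed in the world has none). Each returns a list of dicts, best first, with "p" (0 to 1); they miss things now and then, are a little off and sometimes report something else, mostly with a low value. They report only what shows in the picture. A call takes as long as a camera call.
- manip.search_frame(camera, thing): "rect" ([left, top, right, bottom] in pixels, round what is visible of it).
- manip.regions_of(camera, thing): "pixels" (480x640 bool, what is visible of it) and "rect" ([left, top, right, bottom] in pixels, round what is visible of it).
Readings, each from a call of its own:
- manip.read_time(): time.
- manip.read_joint_positions(): joint angles.
- manip.read_joint_vel(): joint speeds.
- manip.read_tau(): joint torques, N m.
- manip.read_position(): TCP position.
- manip.read_ee_rot(): TCP orientation.
- manip.read_contact_force(): force on the tool from outside, world axes, zero at the start.
- manip.read_torque(): the same for the moment, N m.
- manip.read_width(): finger opening in m.
- manip.read_grip_force(): force on a finger pad.
Only numpy, scipy, OpenCV 4.12 (cv2) and the standard library are available. Lean on these libraries where they do the work, as an engineer would, in place of code of your own. Each camera call takes 0.05 s, during which the arm holds its last target. There are 200 camera calls.

## Working session

There is one attempt and no reset: what is moved stays moved. The work goes in short steps, each a Python script; the robot and the scene stay as the last script left them, time stands still between calls to the robot, and variables do not carry over. Pictures are saved under pics/ and viewed, at most 14 in all, crops included, and the job is handed in when it is done.

```bash
mkdir -p pics; ls
python3 - <<'E'
from rig import manip
import cv2
for n in("scene","top"):
    c=manip.camera(n); cv2.imwrite(f"pics/{n}0.png",c["image"][:,:,::-1]); print(n,c["fx"],c["cx"],c["cy"],c["k1"],c["cam_to_world"].round(3).tolist())
print(manip.read_time(),manip.read_ee_rot(),manip.pinch_z)
E
```

```text
pics
rig.py
scene 474.88068144824183 321.195840899886 244.21969837949703 -0.04729572817154034 [[-0.195, 0.752, -0.629, 1.211], [0.981, 0.156, -0.118, 0.2], [0.009, -0.64, -0.768, 0.794], [0.0, 0.0, 0.0, 1.0]]
top 521.0245271571695 320.64316844485745 240.3090384272937 0.010204034844096623 [[-0.106, -0.974, 0.202, 0.374], [-0.994, 0.104, -0.022, 0.07], [0.0, -0.203, -0.979, 1.008], [0.0, 0.0, 0.0, 1.0]]
0.1 [-6.32916043e-01 -3.07685093e+00  2.20302688e-03] 0.0187
```

View pics/top0.png

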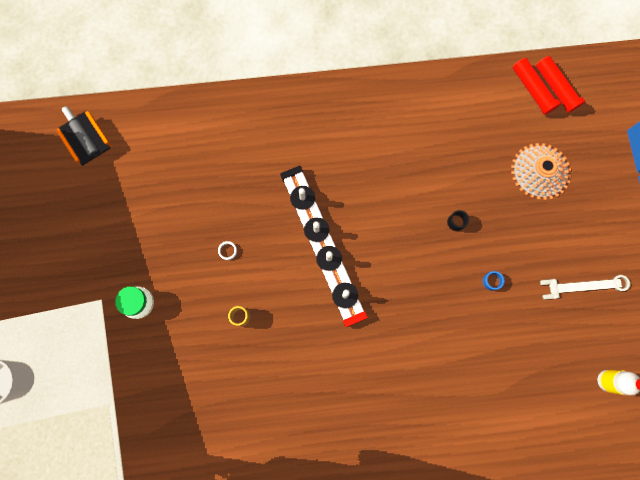

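View pics/scene0.png

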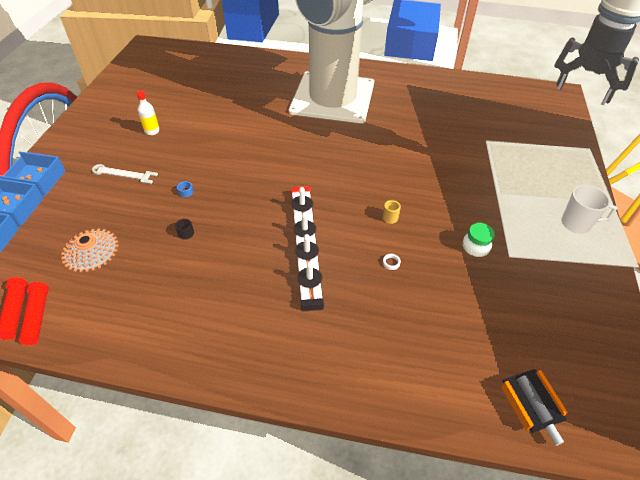

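The top view shows silver at (228,251), gold (238,316), black (458,221), blue (494,281) and the tub at (131,301). The rail runs from its black cap at (291,173) to its red cap at (355,319), and the pegs are clear in both views. Next I localise by fitting silhouettes.

```bash
cat > vis.py <<'E'
from rig import manip
import numpy as np, cv2
from scipy.optimize import least_squares
SP={10:.010,20:.020,30:.030,40:.040}
def proj(c,P):
    M=np.linalg.inv(c["cam_to_world"]); p=P@M[:3,:3].T+M[:3,3]; s=p[:,:2]/p[:,2:]
    s=s*(1+c["k1"]*(s**2).sum(1,keepdims=True))
    return s*[c["fx"],c["fy"]]+[c["cx"],c["cy"]]
def hullc(p):
    h=cv2.convexHull(np.asarray(p,np.float32)*1); m=cv2.moments(h)
    return np.array([m["m10"]/m["m00"],m["m01"]/m["m00"],m["m00"]])
def cyl(x,y,r,z0,z1):
    t=np.linspace(0,2*np.pi,48,endpoint=False)
    return np.array([[x+r*np.cos(a),y+r*np.sin(a),z] for z in(z0,z1) for a in t])
def maskhull(m):
    v,u=np.nonzero(m); return hullc(np.r_[[(a+d,b+e) for a,b in zip(u,v) for d in(-.5,.5) for e in(-.5,.5)]])
def fit(obs,r,z0,z1,x0=(.6,0)):  # obs: [(cam,centroid)]
    f=lambda q:np.concatenate([hullc(proj(c,cyl(*q,r,z0,z1)))[:2]-m[:2] for c,m in obs])
    s=least_squares(f,x0,diff_step=1e-3); return s.x,s.fun,[hullc(proj(c,cyl(*s.x,r,z0,z1)))[2]/m[2] for c,m in obs]
E
python3 - <<'E'
from vis import *
np.set_printoptions(precision=4,suppress=True)
C={n:manip.camera(n) for n in("top","scene")}
for k,h in SP.items():
    obs=[]
    for n in C:
        r=manip.regions_of(n,f"spacer_{k}")
        print(k,n,[(round(d["p"],2),np.round(d["rect"]).tolist()) for d in r[:4]])
        if r: obs.append((C[n],maskhull(r[0]["pixels"])))
    for o in [obs]+[[x] for x in obs]: print("  ",*fit(o,.018,0,h))
for t in("peg_a","red_cap","grease_tub"):
    for n in C:
        for d in manip.regions_of(n,t): print(t,n,round(d["p"],2),np.round(d["rect"]).tolist(),d["pixels"].sum())
E
```

```text
10 top [(0.73, [226.0, 307.0, 251.0, 325.0]), (0.56, [447.0, 211.0, 469.0, 234.0]), (0.47, [480.0, 269.0, 503.0, 290.0]), (0.43, [218.0, 242.0, 239.0, 265.0])]
10 scene [(0.75, [174.0, 184.0, 192.0, 196.0]), (0.54, [176.0, 218.0, 194.0, 241.0]), (0.5, [383.0, 253.0, 395.0, 270.0])]
   [0.4695 0.0245] [100.3024 -20.8925 121.7408  21.2712] [np.float64(0.8408570073495455), np.float64(0.8353499443781127)]
   [0.4504 0.2192] [-0. -0.] [np.float64(0.8805968762799118)]
   [ 0.4595 -0.2773] [-0. -0.] [np.float64(0.7648405845195021)]
20 top [(0.73, [226.0, 307.0, 251.0, 325.0]), (0.56, [447.0, 211.0, 469.0, 234.0]), (0.47, [480.0, 269.0, 503.0, 290.0]), (0.43, [218.0, 242.0, 239.0, 265.0])]
20 scene [(0.75, [174.0, 184.0, 192.0, 196.0]), (0.54, [176.0, 218.0, 194.0, 241.0]), (0.5, [383.0, 253.0, 395.0, 270.0])]
   [0.4705 0.0252] [100.0047 -21.6516 121.9103  20.0471] [np.float64(0.8804762382074046), np.float64(1.0567623624960738)]
   [0.4499 0.2184] [0. 0.] [np.float64(0.9394768714179812)]
   [ 0.4644 -0.2742] [0. 0.] [np.float64(0.9959699157336369)]
30 top [(0.73, [226.0, 307.0, 251.0, 325.0
[... 1028 characters left out ...]
.91 [313.0, 247.0, 342.0, 270.0] 520
peg_a top 0.77 [332.0, 282.0, 357.0, 308.0] 532
peg_a top 0.73 [302.0, 217.0, 328.0, 240.0] 486
peg_a scene 0.81 [295.0, 236.0, 318.0, 261.0] 349
peg_a scene 0.65 [293.0, 214.0, 315.0, 236.0] 307
peg_a scene 0.64 [297.0, 263.0, 323.0, 289.0] 410
peg_a scene 0.52 [292.0, 186.0, 311.0, 210.0] 317
red_cap top 0.43 [342.0, 311.0, 366.0, 327.0] 198
red_cap scene 0.46 [294.0, 186.0, 310.0, 194.0] 52
grease_tub top 0.9 [114.0, 288.0, 156.0, 320.0] 956
grease_tub top 0.34 [288.0, 188.0, 315.0, 212.0] 506
grease_tub top 0.26 [300.0, 220.0, 328.0, 243.0] 505
grease_tub scene 0.6 [296.0, 235.0, 318.0, 259.0] 386
grease_tub scene 0.55 [461.0, 221.0, 499.0, 253.0] 820
```

```bash
cat > fit2.py <<'E'
from vis import *
np.set_printoptions(precision=4,suppress=True)
C={n:manip.camera(n) for n in("top","scene")}
seed={10:((228,251),(392,262)),20:((494,281),(185,189)),30:((458,221),(185,229)),40:((238,316),(392,212))}
pegs=[((345,293),(302,200)),((329,258),(304,226)),((316,229),(306,248)),((302,196),(309,275))]
R={n:manip.regions_of(n,"spacer_10") for n in C}; RP={n:manip.regions_of(n,"peg_a") for n in C}
def near(L,s):
    g=[d for d in L if np.hypot((d["rect"][0]+d["rect"][2])/2-s[0],(d["rect"][1]+d["rect"][3])/2-s[1])<9]
    return g[0] if g else None
def body(kind):
    if kind=="peg": return lambda x,y:np.r_[cyl(x,y,.025,.020,.024),cyl(x,y,.006,.024,.070)]
    return lambda x,y:cyl(x,y,.018,0,SP[kind])
def run(kind,s,L):
    obs=[]
    for n,q in zip(C,s):
        d=near(L[n],q); obs.append((C[n],maskhull(d["pixels"]) if d else np.array([*q,1.])))
    b=body(kind)
    f=lambda p,o:np.concatenate([hullc(proj(c,b(*p)))[:2]-m[:2] for c,m in o])
    s=least_squares(f,(.55,0),args=(obs,),diff_step=1e-3); print(kind,s.x,s.fun,[round(float(hullc(proj(c,b(*s.x)))[2]/m[2]),2) for c,m in obs]); return s.x
pos={k:run(k,s,R) for k,s in seed.items()}
pp=np.array([run("peg",s,RP) for s in pegs])
m=pp.mean(0);u=np.linalg.svd(pp-m)[2][0]; print("line",u,((pp-m)@u),((pp-m)@[-u[1],u[0]]))
np.savez("fit.npz",pegs=pp,**{f"s{k}":v for k,v in pos.items()})
def overlay(name):
  tiles=[]
  for n in C:
    for box in ([(215,160,365,340),(440,200,520,300)] if n=="top" else [(285,180,410,310),(165,175,205,245)]):
        z=4 if box[2]-box[0]>100 else 5; z=3 if n=="top" and z==4 else z
        im=cv2.resize(C[n]["image"][box[1]:box[3],box[0]:box[2],::-1].copy(),None,fx=z,fy=z,interpolation=cv2.INTER_NEAREST)
        def ln(P,col): cv2.polylines(im,[np.int32(((proj(C[n],P)+.5-box[:2])*z).round())],True,col,1)
        for k,p in pos.items():
            c=cyl(*p,.018,0,SP[k]); ln(c[:48],(0,255,0)); ln(c[48:],(0,255,0))
        for p in pp: ln(cyl(*p,.025,.024,.024)[:48],(0,255,255)); ln(cyl(*p,.006,.07,.07)[:48],(255,0,255))
        tiles.append(im)
  for i in (0,2):
    h=max(t.shape[0] for t in tiles[i:i+2]); cv2.imwrite(f"pics/{name}{i}.png",np.hstack([cv2.copyMakeBorder(t,0,h-t.shape[0],0,0,0) for t in tiles[i:i+2]])[:600])
overlay("ov")
E
python3 fit2.py; python3 -c "
import cv2
for i in(0,2):print(cv2.imread(f'pics/ov{i}.png').shape)"
```

```text
10 [0.5797 0.2325] [-1.0343 -0.6195 -0.8773 -1.0583] [284.57, 230.9]
20 [ 0.4654 -0.2722] [ 0.2215 -0.1195  0.3028  0.0221] [1.01, 1.0]
30 [ 0.5897 -0.223 ] [ 0.0287 -0.286   0.1255 -0.3519] [1.0, 1.01]
40 [0.4491 0.2172] [-0.2849 -0.3112 -0.2139 -0.5981] [0.97, 0.94]
peg [0.4669 0.0151] [-0.3736 -0.3523 -0.2949 -0.7667] [1.01, 1.13]
peg [0.5412 0.0381] [-0.2119 -0.5999 -0.0233 -0.9429] [0.97, 1.03]
peg [0.5993 0.0553] [ 0.1674 -0.6641  0.3831 -0.7702] [1.05, 1.2]
peg [0.668  0.0759] [-0.1404 -0.7019  0.0726 -0.8438] [0.99, 1.05]
line [0.9573 0.289 ] [-0.1065 -0.0288  0.0318  0.1035] [-0.0002  0.0004 -0.     -0.0001]
(540, 850, 3)
(520, 700, 3)
```

View pics/ov0.png

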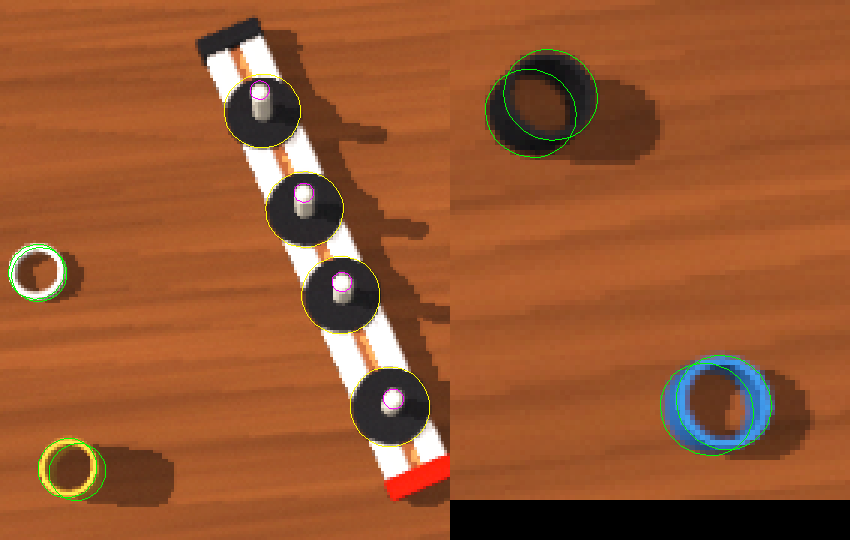

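View pics/ov2.png

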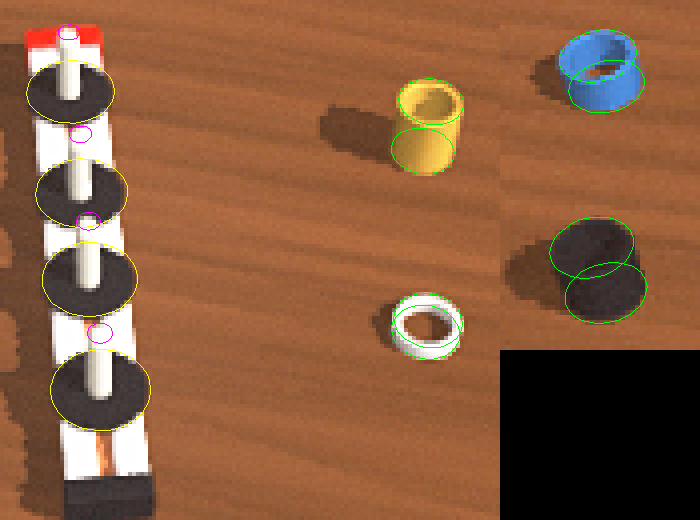

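Both overlays match to 1–2 mm. The pegs are collinear with gaps of 78, 61 and 72 mm, within the stated range. I'll move the tallest first, closing across the rail.

```bash
cat > act.py <<'E'
from vis import *
from scipy.spatial.transform import Rotation as Ro
F=np.load("fit.npz"); pegs=F["pegs"]; u=np.linalg.svd(pegs-pegs.mean(0))[2][0]
y=np.array([-u[1],u[0],0]); z=np.array([0,0,-1.])
G={10:.001,20:.004,30:.010,40:.015}; HI=.19
def orient():
    best=None; q0=manip.read_joint_positions()
    for s in(1,-1):
        r=Ro.from_matrix(np.c_[np.cross(s*y,z),s*y,z]).as_rotvec()
        qs=[manip.solve_ik([*p,HI],r) for p in (*pegs,*[F[f"s{k}"] for k in SP])]
        if any(q is None for q in qs): continue
        c=max(abs(q[5]) for q in qs)
        if best is None or c<best[0]: best=(c,r)
    print("max j6",best[0]); return best[1]
def job(k,r):
    s=F[f"s{k}"]; p=pegs[k//10-1]; g=G[k]
    manip.command_gripper(.058,40); manip.move_to([*s,HI],r)
    manip.servo_line([*s,g],rate=.1)
    manip.command_gripper(.0,40)
    w=manip.read_width(); print(k,"width",w,"grip",manip.read_grip_force(),"z",manip.read_position()[2],manip.read_contact_force())
    if w<.03: raise SystemExit("no grasp")
    manip.servo_line([*s,HI]); manip.move_to([*p,HI],r)
    manip.servo_line([*p,.024+g+.006],rate=.1); manip.servo_line([*p,.024+g+.0015],rate=.03)
    print(" held",manip.read_width(),manip.read_contact_force())
    manip.command_gripper(.058); manip.servo_line([*p,HI]); print(" t",manip.read_time())
E
python3 - <<'E'
from act import *
r=orient(); job(40,r)
c=manip.camera("scene"); cv2.imwrite("pics/a.png",c["image"][150:330,250:430,::-1].repeat(3,0).repeat(3,1))
E
```

```text
max j6 1.7042540907213377
40 width 0.03500422633193954 grip 39.248047694563866 z 0.015643797547082124 [-0.75759637 -1.20148008  5.89886151]
 held 0.03525619919790033 [ 0.04231358 -0.22876283 -0.29738532]
 t 11.0833
```

View pics/a.png

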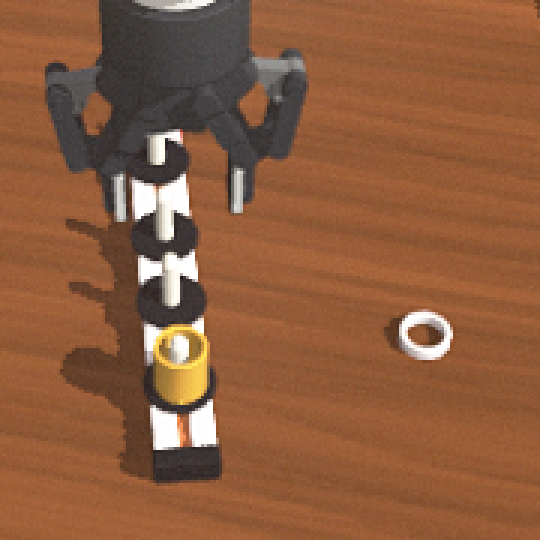

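The gold spacer sits flat on the peg at the black end, around crop pixel (180,370). Each cycle takes 11 s, so I'll run the other three.

Run:
```python
from act import *
r=orient()
for k in(30,20,10): job(k,r)
manip.move_to([.45,.25,.3],r)
a=manip.camera("scene")["image"][170:320,250:370,::-1].repeat(4,0).repeat(4,1); cv2.imwrite("pics/b.png",a[:600])
cv2.imwrite("pics/c.png",manip.camera("top")["image"][150:340,260:400,::-1].repeat(3,0).repeat(3,1))
```

```text
max j6 1.7042540907213377
30 width 0.03510913092910272 grip 39.49588626623154 z 0.010707033363572049 [-1.57524904  0.2082103   6.00882714]
 held 0.035350687177394056 [-0.03669973  0.34773145 -0.37208796]
 t 20.725
20 width 0.033611833723180884 grip 39.84474031924037 z 0.004550615044330908 [-0.50523482  0.29508465  4.64934736]
 held 0.0333169710841315 [-0.20665851 -0.50410533 -0.89912313]
 t 30.8083
10 width 0.03341873098865595 grip 39.23697005957365 z 0.00177717092590585 [-1.06531232 -1.05770885  5.20262941]
 held 0.03355970436867894 [0.40630352 0.80649894 0.09156653]
 t 40.25
```

View pics/b.png

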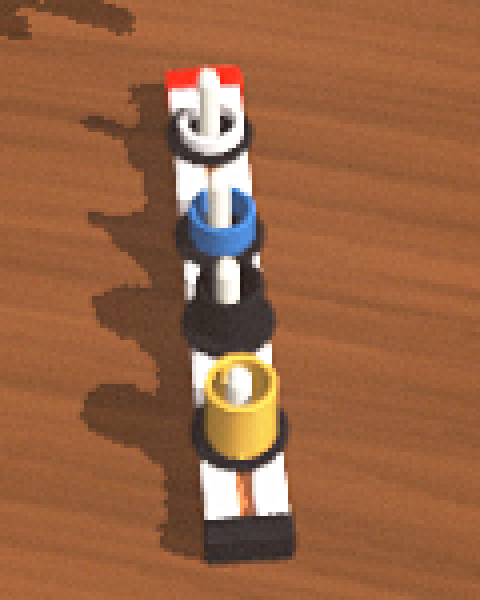

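View pics/c.png

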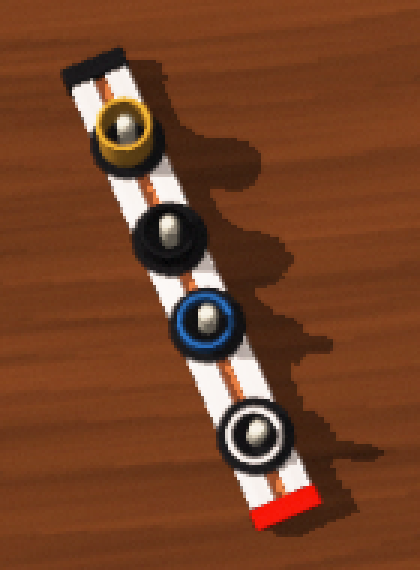

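In order from the red cap, the pegs carry silver (255,435), blue (206,323), black (169,238) and gold (125,130). Each is centred on its peg and sits flat, and the arm is clear, so I'm handing in.

```bash
python3 -c "
from rig import manip
print(manip.sign_off(),manip.read_time())"
```

```text
the job is handed in; nothing more can be done
the job is handed in; nothing more can be done
```

All four spacers are on the rail, one per peg and sitting flat in the last pictures, in order 10, 20, 30, 40 mm from the red end cap; the arm never went near the grease tub, and I handed the job in at about 41 s (no verdict was shown).

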